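Try the spice dish under the grain dispenser and offer it across the counter

TASK

Try the beech spice dish at the grain dispenser: take it by its grip block, slide it along the counter, with the grip pointing straight away from the dispenser's front, until the steel stud on its rim sits right under the tip of the spout, and pause there for a second. Then draw it back clear of the spout, lift it about 12 cm with the grip still pointing the same way, and up there turn it a quarter turn anticlockwise (seen from above), so that the grip points back towards the robot and the dish is offered across the counter; finish there, still holding it, level and at rest. All the while keep the loose grinding ball in the middle of the dish, do not knock the dispenser with the dish, and leave the other things where they are.

Things in the scene. Friction and masses are not known exactly. Their poses are not given: they have to be found in the camera images.
- dish_centre (a point): Round shallow beech dish, 156 mm wide and 25 mm high, about 0.2 kg, standing loose on the counter, with a white ball in it. This point is on its axis, 14 mm above its flat underside (so at height 14 mm while the dish stands on the counter). Axes of the dish: z up, +y from the centre towards the grip block, -y towards the steel stud. Inside it is a shallow cone sloping 8 degrees up from the middle (out to 55 mm radius), then a steeper rim.
- dish_grip (a point): Where to grasp the dish: middle of its upright beech grip block on the rim, 100 mm from the dish centre along the dish's +y, 32 mm above the dish's underside. The block is 14 mm thick (along the dish's x), reaches from 72 to 124 mm from the dish centre and from 10 to 48 mm above the underside; there is free room on both its 14 mm-apart faces. Same axes as the dish.
- dish_mark (a point): Middle of the top of the steel stud (12 mm across) on the dish's rim, opposite the grip block: 67 mm from the dish centre along the dish's -y, 29 mm above the underside.
- ball_center (a point): Centre of the loose white ceramic grinding ball, 36 mm across, about 60 g, lying free in the middle of the dish; its top is then 44 mm above the dish's underside. It rolls out of the middle if the dish is tilted by 8 degrees or jerked.
- dispenser: Red plastic grain dispenser with a clear hopper, fixed to the counter: body 130 x 130 mm, 348 mm high with hopper. Origin at the centre of its underside. +y points out of its front, z up. A spout arm 36 mm wide, its underside 109 mm above the counter, sticks out of the front, with a press lever above it (not needed), to 165 mm from the origin.
- spout_tip (a point): Lower end (12 mm across) of the tapered spout that points down from the dispenser's arm: 145 mm in front of the dispenser's origin along its +y, 46 mm above the counter, so that the stud passes 17 mm below it when the dish slides on the counter. It is fixed.
- bowl: Bystander to be left alone: beech bowl, 110 mm wide, 50 mm high. Origin at its underside.
- canister: Bystander to be left alone: white ceramic canister with a silicone seal under its lid, 98 mm wide, 150 mm high. Origin at its underside.
- carafe: Bystander to be left alone: glass carafe, 104 mm wide, 210 mm high. Origin at its underside.
- stopper: Bystander to be left alone: squat green-glass carafe stopper, 48 mm wide and high. Origin at its underside.
- tong: Bystander to be left alone: steel tong, 230 mm long, lying flat. Origin at its underside.
- spoon: Bystander to be left alone: steel spoon, 170 mm long, lying flat. Origin at its underside.
- ramekin: Bystander to be left alone: small white ceramic cup, 72 mm wide, 40 mm high. Origin at its underside.
Things that resemble listed ones, but are neither listed nor needed, are in the scene too. What is shaped like the part that bears dish_centre but yellow is not meant. What is shaped like the part that bears ball_center but yellow is not meant.

How it is judged:
By the outcome, as a careful person would: the job done as asked, in the order asked, and still so for the second after the job is handed in, while the arm keeps its last pose, push and grip.
It also fails if it takes over 64 s, if anything falls off the work surface, if the arm or the gripper's body presses on something with over 40 N, if the wrist force passes 120 N, or if a joint passes its speed limit or range.

ROBOT

A 6-joint arm with a two-finger parallel gripper is mounted at the origin on the work surface. World frame = base frame: x ahead of the robot, y to its left, z up, the work surface at z = 0. Lengths are in m, angles in rad, forces in N, time in s.
With the tool pointing down it reaches from about 0.35 to 0.85 m from the base axis. Payload 8.1 kg.
Tool frame: the origin (TCP) lies between the finger pads; the fingertips stand manip.tcp_to_tips ahead of it and the grasp point (between the pads) lies 8 mm behind it (manip.tcp_to_tips is the distance from the TCP to the fingertips, in m); z points along the fingers, x is the direction in which the jaws open and shut, and the axes are right-handed (so a half turn about z gives the same grasp; the last joint's range is limited). The gripper opens to 93 mm and grips with 3 to 60 N. Pads are 15 mm wide; open, the fingers measure 128 mm over their backs; the gripper's body (75 mm by 188 mm) begins 65 mm behind the grasp point.
Start: joints at [1.108, 0.13, 1.488, -0, 1.523, -0.085], TCP at [0.221, 0.558, 0.23] pointing down, gripper open.
Joint ranges: [-2.96, 2.96], [-0.89, 2.26], [0.02, 2.5], [-1.34, 4.48], [0, 2.73], [-2.66, 2.66]. Speed limits (rad/s): [2.39, 2.39, 2.79, 3.14, 3.14, 3.14].

INTERFACE

Orientations are given as a rotation vector (axis times angle).
In Python, from plant import manip, sensors, optics gives the robot as it stands. Calls block until the motion is done:
- manip.reach(position, orientation): joint-space move of the TCP to a pose.
- manip.movel(position, v=0.15, rotation=None): straight line of the TCP; rotation=None keeps the orientation; v is the mean speed in m/s.
- manip.movej(angles): joint-space move.
- manip.open_gripper() and manip.gripper_close(force=None): open the fingers fully, or close them until they stop; force is the grip in N (None keeps the last).
- manip.sleep(seconds).
- manip.ik(position, orientation): joint angles nearest the present ones, or None.
- sensors.get_state(): the state.
- optics.get_image(name): name is "scene" or "top" or "wrist"; returns a dict with "pixels" (400x640x3 uint8, blue, green, red), "fovy" (degrees; the focal length in pixels is half the picture's height over the tangent of half this angle, whatever the lens; pixels are square), "cx", "cy" (the principal point, pixels), "world_from_camera" (4x4, takes a point from camera to world coordinates); the wrist camera has in their place "T_tool_cam" (4x4, takes a point from camera to tool coordinates, whose origin is the TCP and whose axes are the tool frame's). Camera axes: x right, y up, looking along -z (the intrinsics and any distortion apply to the point x, -y, -z); pixel columns grow to the right and rows downward; lengths in m; the calibration is good to about 2 mm. A picture is of the moment at which its call begins: read the wrist's pose just before it. There is no depth.
A pose or a line that the arm cannot do raises manip.IKError and nothing moves.
- manip.close_job(): hands the job in, once; it reports no verdict.
The state is a dict: "time_s": time; "joint_pos": joint angles; "joint_velocities": joint speeds; "tau": joint torques, N m; "eef_pos": TCP position; "eef_rot": TCP orientation; "force": force on the tool from outside, world axes, zero at the start; "torque": the same for the moment, N m; "finger_gap": finger opening in m.
Only numpy, scipy, OpenCV 4.12 (cv2) and the standard library are available. Lean on these libraries where they do the work, as an engineer would, in place of code of your own. Each camera call takes 0.05 s, during which the arm holds its last target.

## Working session

There is one attempt and no reset: what is moved stays moved. The work goes in short steps, each a Python script; the robot and the scene stay as the last script left them, time stands still between calls to the robot, and variables do not carry over. Pictures are saved under pics/ and viewed, and the job is handed in when it is done.

```bash
ls; mkdir -p pics; python3 - <<'E'
from plant import manip, sensors, optics
import cv2, numpy as np
s=sensors.get_state(); print({k:np.round(v,3) for k,v in s.items()}, manip.tcp_to_tips)
np.set_printoptions(precision=4,suppress=True)
for n in ["scene","top","wrist"]:
    d=optics.get_image(n); cv2.imwrite(f"pics/{n}0.png",d["pixels"]); print(n,{k:v for k,v in d.items() if k!="pixels"})
E
```

```text
pics
{'time_s': np.float64(0.0), 'joint_pos': array([ 1.108,  0.131,  1.489, -0.   ,  1.523, -0.085]), 'joint_velocities': array([ 0.   , -0.001,  0.   , -0.001, -0.   ,  0.001]), 'tau': array([ 1.0000e-03, -5.5987e+01, -4.9175e+01,  7.6000e-02,  3.6000e-02,
       -0.0000e+00]), 'eef_pos': array([0.221, 0.557, 0.229]), 'eef_rot': array([ 2.598,  1.764, -0.003]), 'force': array([-0.484, -1.205,  0.453]), 'torque': array([ 0.004, -0.019, -0.002]), 'finger_gap': np.float64(0.093)} 0.011
scene {'fovy': 49.073010653646314, 'cx': 317.4689403992564, 'cy': 190.97084203809715, 'world_from_camera': array([[-0.4026, -0.5158,  0.7562,  1.4649],
       [ 0.9153, -0.239 ,  0.3242,  0.4615],
       [ 0.0135,  0.8227,  0.5683,  0.7973],
       [ 0.    ,  0.    ,  0.    ,  1.    ]])}
top {'fovy': 45.511077331222374, 'cx': 311.9832230923311, 'cy': 201.35035487880606, 'world_from_camera': array([[-0.0061,  0.9853, -0.1707,  0.2954],
       [-1.    , -0.0056,  0.0037,  0.0629],
       [ 0.0027,  0.1707,  0.9853,  1.3456],
       [ 0.    ,  0.    ,  0.    ,  1.    ]])}
wrist {'fovy': 65.57469553396197, 'cx': 318.7568137620397, 'cy': 203.84352855124905, 'T_tool_cam': array([[ 1.    , -0.0003, -0.0005,  0.0006],
       [-0.0004, -0.9596, -0.2813, -0.0779],
       [-0.0004,  0.2813, -0.9596, -0.156 ],
       [ 0.    ,  0.    ,  0.    ,  1.    ]])}
```

View pics/scene0.png

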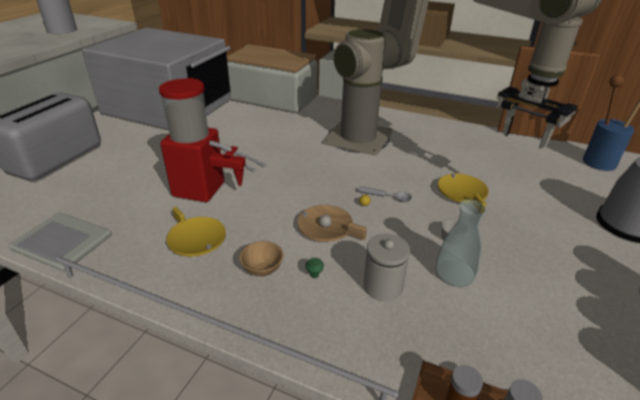

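View pics/top0.png

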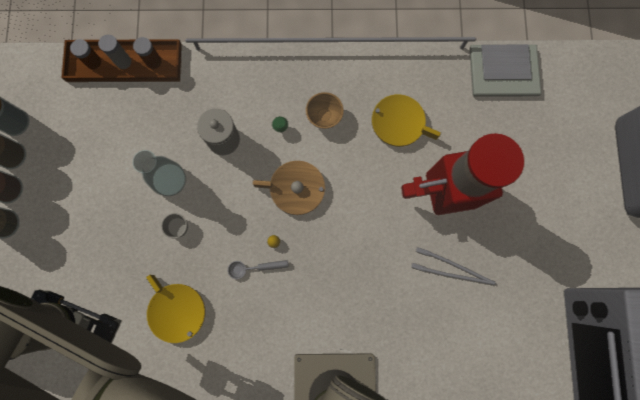

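View pics/wrist0.png

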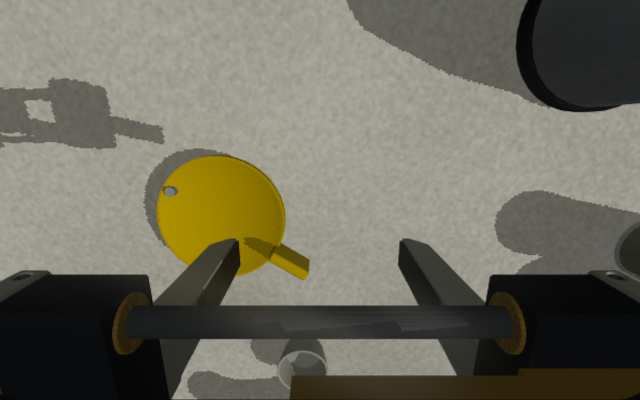

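The top view shows the beech dish at about (297,187), its grip to the left at (262,183) and the stud at (321,188). The dispenser spout arm ends near (405,189). The canister is at (217,128) and the yellow lookalike ball at (273,241). Next I'll zoom in and measure.

```bash
cat > h.py <<'E'
import numpy as np, cv2
np.set_printoptions(precision=4,suppress=True)
def ray(d,u,v,T=None):
    if T is None: T=d["world_from_camera"]
    f=200/np.tan(np.radians(d["fovy"]/2))
    c=np.array([(u-d["cx"])/f,-(v-d["cy"])/f,-1.])
    return T[:3,3],T[:3,:3]@c
def plane(d,u,v,z,T=None):
    o,r=ray(d,u,v,T); return o+r*(z-o[2])/r[2]
def proj(d,p,T=None):
    if T is None: T=d["world_from_camera"]
    f=200/np.tan(np.radians(d["fovy"]/2))
    c=T[:3,:3].T@(np.asarray(p)-T[:3,3]); return np.array([d["cx"]+f*c[0]/-c[2], d["cy"]-f*c[1]/-c[2]])
def tri(rs):
    A=np.zeros((3,3));b=np.zeros(3)
    for o,r in rs:
        r=r/np.linalg.norm(r);P=np.eye(3)-np.outer(r,r);A+=P;b+=P@o
    return np.linalg.solve(A,b)
def Tw(s,d):
    T=np.eye(4);T[:3,:3]=cv2.Rodrigues(np.array(s["eef_rot"]))[0];T[:3,3]=s["eef_pos"];return T@d["T_tool_cam"]
E
python3 - <<'E'
import cv2
t=cv2.imread('pics/top0.png');s=cv2.imread('pics/scene0.png')
cv2.imwrite('pics/topz.png',cv2.resize(t[90:250,200:360],None,fx=3.7,fy=3.7,interpolation=cv2.INTER_CUBIC))
cv2.imwrite('pics/topz2.png',cv2.resize(t[110:230,380:540],None,fx=5,fy=5,interpolation=cv2.INTER_CUBIC))
cv2.imwrite('pics/scz.png',cv2.resize(s[70:230,130:290],None,fx=3.7,fy=3.7,interpolation=cv2.INTER_CUBIC))
E
```

```text
(no output)
```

View pics/topz.png

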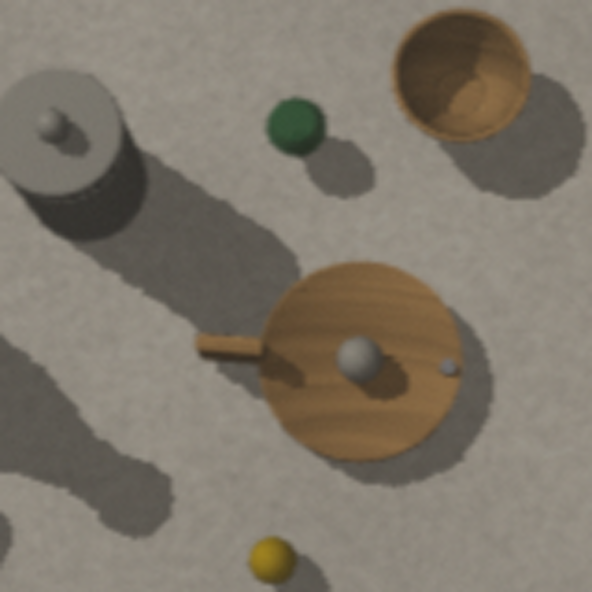

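View pics/topz2.png

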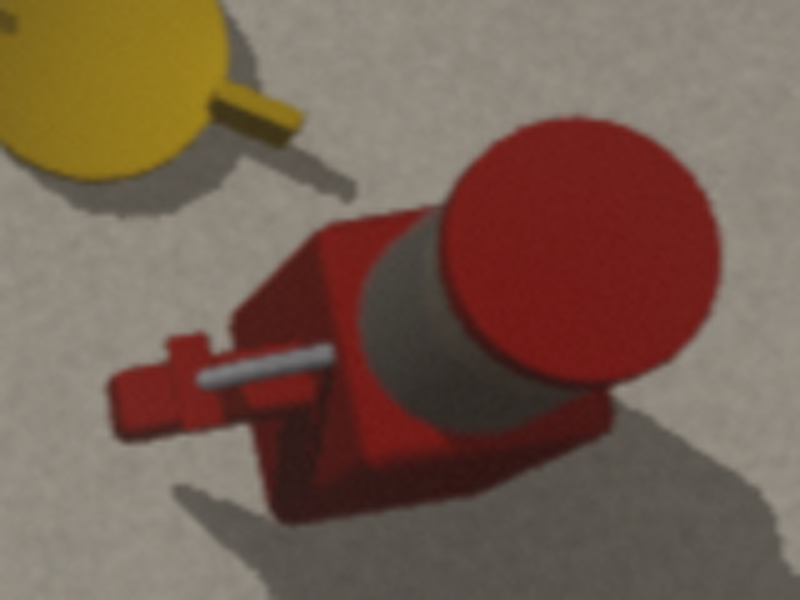

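View pics/scz.png

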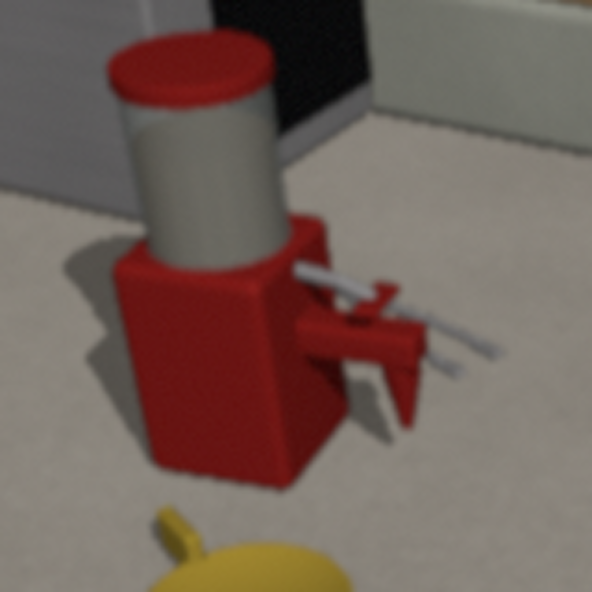

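```bash
cat > m.py <<'E'
from h import *
from plant import optics
t=optics.get_image("top"); s=optics.get_image("scene")
def mm(img,lo,hi,roi):
    h=cv2.cvtColor(img,cv2.COLOR_BGR2HSV); m=cv2.inRange(h,lo,hi); k=np.zeros_like(m);x0,y0,x1,y1=roi;k[y0:y1,x0:x1]=m[y0:y1,x0:x1];return k
# beech dish
m=mm(t["pixels"],(8,70,40),(20,255,255),(245,150,335,225))
cs,_=cv2.findContours(m,cv2.RETR_EXTERNAL,cv2.CHAIN_APPROX_NONE);c=max(cs,key=cv2.contourArea)[:,0]
P=np.array([plane(t,u,v,0.025)[:2] for u,v in c])
Q=P[P[:,1]<0.13] if 0 else P
ctr=P.mean(0)
for _ in range(20):
    r=np.linalg.norm(P-ctr,axis=1); k=abs(r-0.077)<0.006
    A=np.c_[2*P[k],np.ones(k.sum())];x=np.linalg.lstsq(A,(P[k]**2).sum(1),rcond=None)[0];ctr=x[:2]
print("dish ctr",ctr,"r",np.sqrt(x[2]+ctr@ctr),k.sum(),len(P))
g=P[np.linalg.norm(P-ctr,axis=1)>0.09]; g=np.array(g)
print("grip contour pts z=.025 mean",g.mean(0), "max r",np.linalg.norm(g-ctr,axis=1).max())
print("ball z.034",plane(t,200+358/3.7,90+358/3.7,0.028), "stud z.029",plane(t,200+449/3.7,90+367/3.7,.029))
print("grip top ends z.048",plane(t,200+200/3.7,90+341/3.7,.048),plane(t,200+262/3.7,90+349/3.7,.048))
print("grip mid z.04",plane(t,200+232/3.7,90+346/3.7,.046))
# dispenser
print("base corners",a:=plane(t,380+285/5,110+522/5,0),b:=plane(t,380+232/5,110+318/5,0),np.linalg.norm(a-b))
print("lid c",plane(t,380+582/5,110+251/5,.348), "w",plane(t,380+441/5,110+251/5,.348),plane(t,380+722/5,110+251/5,.348))
print("tip scene",plane(s,130+407/3.7,70+428/3.7,.046))
for n,p in dict(scBaseFR=(130+284/3.7,70+489/3.7),scBaseL=(130+155/3.7,70+466/3.7),scBaseR=(130+348/3.7,70+408/3.7)).items(): print(n,plane(s,*p,0))
print("scene stud",plane(s,*(327.5+0,222),.0))
for n,p,z in [("canister",(217,126),.15),("canbase",(222,150-4),0),("stopper",(280,124),.024),("bowl",(325,110),.05),("yball",(273,241),.018),("ramekin",(175,226),.04),("carafe",(145,160),.21),("carafebase",(172,183),.0),("ydish",(398,120),.025),("spoon",(238,270),.01),("tong",(417,250),.01)]:
    print(n,plane(t,*p,z))
E
python3 m.py
```

```text
dish ctr [0.5656 0.1003] r 0.0773696300037658 150 183
grip contour pts z=.025 mean [0.5776 0.2087] max r 0.12550205370704576
ball z.034 [0.5657 0.1006 0.028 ] stud z.029 [0.5581 0.0313 0.029 ]
grip top ends z.048 [0.5753 0.2187 0.048 ] [0.5689 0.1721 0.048 ]
grip mid z.04 [0.5717 0.1948 0.046 ]
base corners [ 0.4888 -0.2986  0.    ] [ 0.6082 -0.274   0.    ] 0.12197658014606605
lid c [ 0.5561 -0.3394  0.348 ] w [ 0.5565 -0.2785  0.348 ] [ 0.5558 -0.3999  0.348 ]
tip scene [ 0.5387 -0.1936  0.046 ]
scBaseFR [ 0.6023 -0.2775  0.    ]
scBaseL [ 0.6204 -0.3954  0.    ]
scBaseR [ 0.4768 -0.2983  0.    ]
scene stud [0.5369 0.097  0.    ]
canister [0.7039 0.3055 0.15  ]
canbase [0.6941 0.3197 0.    ]
stopper [0.7521 0.149  0.024 ]
bowl [0.7841 0.0192 0.05  ]
yball [0.414  0.1671 0.018 ]
ramekin [0.4549 0.4354 0.04  ]
carafe [0.5974 0.4673 0.21  ]
carafebase [0.5845 0.4608 0.    ]
ydish [ 0.7621 -0.1928  0.025 ]
spoon [0.3348 0.2641 0.01  ]
tong [ 0.3872 -0.2349  0.01  ]
```

```bash
python3 - <<'E'
from h import *
from plant import manip,optics,sensors
t=optics.get_image("top")
for a,b,z in [((125,440),(320,400),.109),((112,378),(168,368),.13),((200,380),(330,352),.17)]:
    p=plane(t,380+a[0]/5,110+a[1]/5,z);q=plane(t,380+b[0]/5,110+b[1]/5,z);d=p-q;print(p,np.degrees(np.arctan2(-d[0],d[1])))
def R(phi,flip=0): # dish yaw phi (+y dir = (-sin,cos)); tool z down, tool x = +-dish x
    c,s_=np.cos(phi),np.sin(phi); x=np.array([c,s_,0])*(-1 if flip else 1); z=np.array([0,0,-1.]); return np.c_[x,np.cross(z,x),z]
for fl in (0,1):
  for n,p,ph in [("grasp",(.575,.2,.024),-5),("slide",(.515,-.035,.024),9),("back",(.49,.105,.024),9),("lift",(.49,.105,.144),9),("turn",(.40,-.01,.144),99)]:
    r=cv2.Rodrigues(R(np.radians(ph),fl))[0].ravel(); print(fl,n,r,manip.ik(p,r))
# look pose: tool y toward dispenser, tilted
for tilt in (20,30,40):
  a=np.radians(tilt); z=np.array([0,-np.sin(a),-np.cos(a)]);x=np.array([1.,0,0]);M=np.c_[x,np.cross(z,x),z]
  for p in [(.6,.05,.22),(.5,.05,.25)]:
    print(tilt,p,manip.ik(p,cv2.Rodrigues(M)[0].ravel()))
E
```

```text
[ 0.5172 -0.1871  0.109 ] 11.365284970049148
[ 0.5463 -0.1774  0.13  ] 9.946190738866159
[ 0.5368 -0.2138  0.17  ] 11.96879917802386
0 grasp [ 3.1386 -0.137   0.    ] [0.2505 0.3393 1.6386 0.     1.1637 0.3378]
0 slide [3.1319 0.2465 0.    ] [-0.1672  0.1114  1.9057 -0.      1.1244 -0.3243]
0 back [3.1319 0.2465 0.    ] [ 0.1087  0.0725  1.9474 -0.      1.1217 -0.0483]
0 lift [3.1319 0.2465 0.    ] [ 0.1087 -0.0812  1.8618 -0.      1.3609 -0.0483]
0 turn [2.0403 2.3889 0.    ] [-0.1533 -0.3878  2.1193 -0.      1.4101 -1.8812]
1 grasp [0.137  3.1386 0.    ] None
1 slide [ 0.2465 -3.1319  0.    ] None
1 back [ 0.2465 -3.1319  0.    ] None
1 lift [ 0.2465 -3.1319  0.    ] None
1 turn [ 2.3889 -2.0403  0.    ] [-0.1533 -0.3878  2.1193 -0.      1.4101  1.2604]
20 (0.6, 0.05, 0.22) [ 0.2023  0.2131  1.4539 -0.3417  1.5489  0.2227]
20 (0.5, 0.05, 0.25) [ 0.2405 -0.059   1.6853 -0.3388  1.6     0.245 ]
30 (0.6, 0.05, 0.22) [ 0.2911  0.279   1.4269 -0.4996  1.5964  0.3191]
30 (0.5, 0.05, 0.25) [ 0.3435  0.0151  1.6617 -0.4917  1.6467  0.3511]
40 (0.6, 0.05, 0.22) [ 0.3671  0.36    1.3967 -0.6462  1.656   0.4011]
40 (0.5, 0.05, 0.25) [ 0.4299  0.1046  1.6364 -0.6306  1.7054  0.4416]
```

```bash
python3 - <<'E'
from h import *
from plant import manip,optics,sensors
s=sensors.get_state()
manip.movel([.221,.5,.38],v=.3)
a=np.radians(30); z=np.array([0,-np.sin(a),-np.cos(a)]);x=np.array([1.,0,0]);M=np.c_[x,np.cross(z,x),z]
manip.reach([.54,.06,.26],cv2.Rodrigues(M)[0].ravel())
s=sensors.get_state();d=optics.get_image("wrist");cv2.imwrite("pics/w1.png",d["pixels"]);np.save("w1T.npy",Tw(s,d)); print(s["time_s"],s["eef_pos"])
# predicted pixel for candidates
T=Tw(s,d)
for p in [(.5387,-.1936,.046),(.527,-.209,.046)]: print(proj(d,p,T))
E
```

```text
2.975 [0.5401 0.061  0.2604]
[317.09   235.9719]
[310.0558 241.6843]
```

View pics/w1.png

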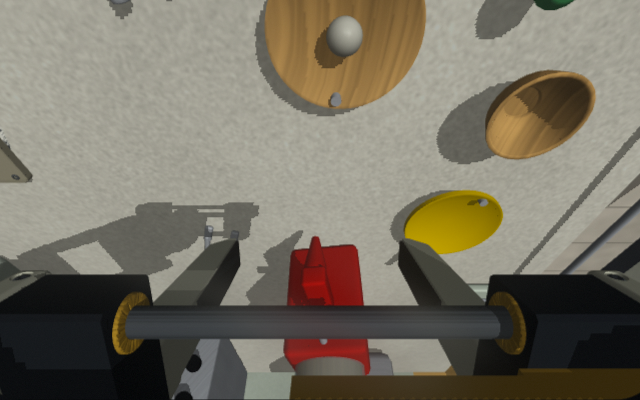

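The wrist view shows the spout tip at about (316,238), near the pixel predicted from the scene estimate at (317,236). The dish stud is at (335,100). I'll refine this by triangulation.

```bash
python3 - <<'E'
import cv2
t=cv2.imread('pics/w1.png');s=cv2.imread('pics/scene0.png')
a=cv2.resize(t[220:310,260:400],None,fx=5.7,fy=5.7,interpolation=cv2.INTER_CUBIC)
cv2.imwrite('pics/w1z.png',a)
a=cv2.resize(s[145:205,185:255],None,fx=9,fy=9,interpolation=cv2.INTER_CUBIC);cv2.imwrite('pics/scz2.png',a)
E
```

```text
(no output)
```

View pics/w1z.png

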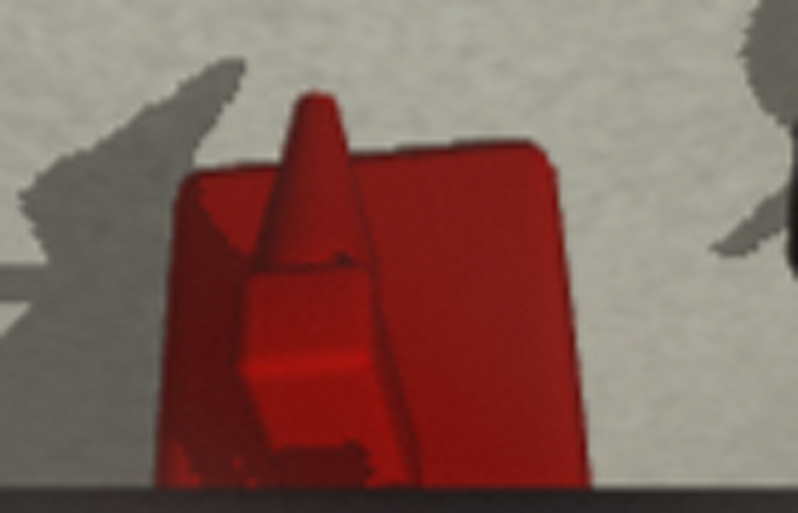

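View pics/scz2.png

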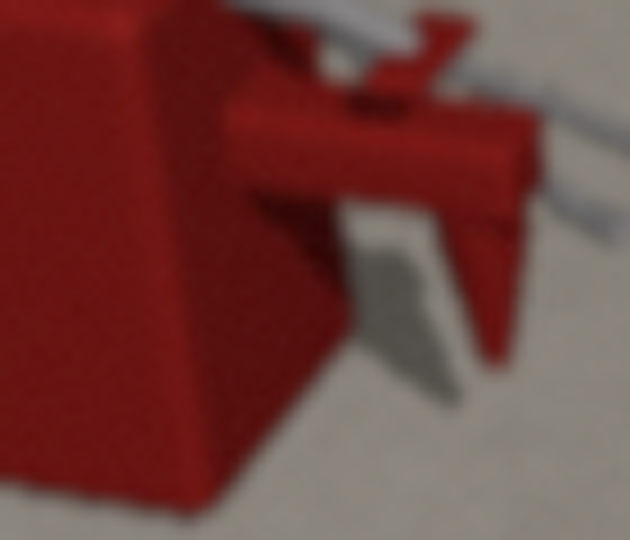

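```bash
cat > m2.py <<'E'
from h import *
from plant import optics
t=optics.get_image("top"); s=optics.get_image("scene"); w=optics.get_image("wrist");T=np.load("w1T.npy")
f=lambda x,y:(260+x/5.7,220+y/5.7)
tw=f(316,105); ts=(185+495/9,145+362/9)
print("tip wrist",plane(w,*tw,.046,T),"scene",plane(s,*ts,.046),"tri",tri([ray(w,*tw,T),ray(s,*ts)]))
a=plane(w,*f(215,169),0,T);b=plane(w,*f(520,144),0,T);d=b-a;print("front edge",a,b,np.degrees(np.arctan2(d[1],d[0])))
c1=plane(w,*f(183,175),0,T);c2=plane(w,*f(549,142),0,T);print("corners",c1,c2,np.linalg.norm(c1-c2))
q=[plane(s,185+x/9,145+y/9,0) for x,y in [(225,497),(345,340)]];d=q[0]-q[1];print("scene edge",q,np.degrees(np.arctan2(d[1],d[0])))
# spout base / arm lower front edge at z=.109
p1=plane(w,*f(252,270),.109,T);p2=plane(w,*f(366,267),.109,T);d=p2-p1;print("arm low edge",p1,p2,np.linalg.norm(d),np.degrees(np.arctan2(d[1],d[0])))
# dish
print("stud wrist",plane(w,335.5,99,.029,T))
px=w["pixels"];h=cv2.cvtColor(px,cv2.COLOR_BGR2HSV)
m=cv2.inRange(h,(8,60,40),(22,255,255));m[:,:230]=0;m[:,440:]=0;m[120:]=0
cs,_=cv2.findContours(m,cv2.RETR_EXTERNAL,cv2.CHAIN_APPROX_NONE);c=max(cs,key=cv2.contourArea)[:,0];c=c[c[:,1]>2]
P=np.array([plane(w,u,v,.025,T)[:2] for u,v in c]);ctr=np.array([.566,.1])
for _ in range(30):
    r=np.linalg.norm(P-ctr,axis=1);k=abs(r-.078)<.006
    A=np.c_[2*P[k],np.ones(k.sum())];x=np.linalg.lstsq(A,(P[k]**2).sum(1),rcond=None)[0];ctr=x[:2]
print("dish wrist",ctr,np.sqrt(x[2]+ctr@ctr),k.sum())
E
python3 m2.py
```

```text
tip wrist [ 0.536  -0.2001  0.046 ] scene [ 0.5366 -0.1949  0.046 ] tri [ 0.5364 -0.1958  0.0473]
front edge [ 0.5003 -0.2966  0.    ] [ 0.6043 -0.2819  0.    ] 8.023045446639369
corners [ 0.489  -0.3002  0.    ] [ 0.614  -0.2808  0.    ] 0.1265023186584128
scene edge [array([ 0.5897, -0.2745,  0.    ]), array([ 0.4904, -0.2921,  0.    ])] 10.060174812308624
arm low edge [ 0.52   -0.1872  0.109 ] [ 0.5494 -0.1857  0.109 ] 0.029376941958398024 2.8581444352442555
stud wrist [0.5599 0.0353 0.029 ]
dish wrist [0.5655 0.0997] 0.07793183254094113 273
```

```bash
cat >> h.py <<'E'
def R(phi):
    c,s_=np.cos(phi),np.sin(phi); x=np.array([c,s_,0]); z=np.array([0,0,-1.]); return np.c_[x,np.cross(z,x),z]
def rv(deg): return cv2.Rodrigues(R(np.radians(deg)))[0].ravel()
def yd(deg): a=np.radians(deg); return np.array([-np.sin(a),np.cos(a)])
E
python3 - <<'E'
from h import *
from plant import manip,optics,sensors
g=np.array([.5655,.100])+.1*yd(-4.7)
manip.reach([*g,.13],rv(-4.7))
s=sensors.get_state();d=optics.get_image("wrist");cv2.imwrite("pics/w2.png",d["pixels"]);np.save("w2T.npy",Tw(s,d));print(g,s["time_s"],s["eef_pos"],s["force"])
T=Tw(s,d)
print("block end top px",[proj(d,[*(np.array([.5655,.1])+r*yd(-4.7)+q*yd(-94.7)),.048],T) for r in (.078,.124) for q in (-.007,.007)])
E
```

```text
[0.5737 0.1997] 3.9583 [0.5738 0.1991 0.1306] [ 0.9234 -0.6107  0.6972]
block end top px [array([309.2018, 238.9188]), array([326.0997, 238.9349]), array([308.7543, 184.6979]), array([326.553, 184.716])]
```

View pics/w2.png

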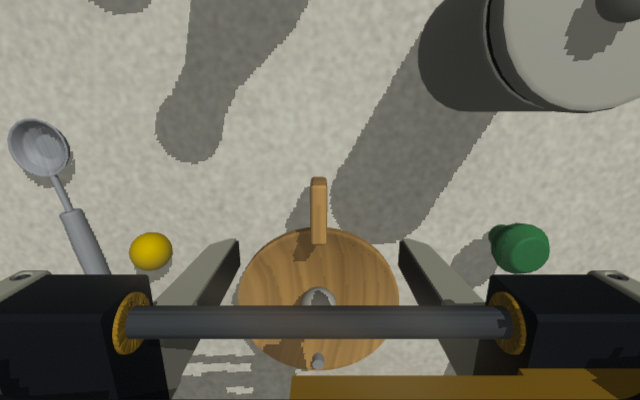

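Wrist view: the block runs vertically at columns 312–327, about 1.5 mm right of the prediction, and it's well aligned. I'll shift 1 mm in x, go down and grasp.

```bash
python3 - <<'E'
from h import *
from plant import manip,optics,sensors
def st(m): s=sensors.get_state();print(m,round(float(s["time_s"]),2),s["eef_pos"],s["eef_rot"],s["force"],s["torque"],round(float(s["finger_gap"]),4));return s
g=np.array([.5747,.1996])
manip.movel([*g,.024],v=.08); st("down")
manip.gripper_close(force=8); st("soft")
manip.gripper_close(force=55); s=st("firm")
d=optics.get_image("wrist");cv2.imwrite("pics/w3.png",d["pixels"]);np.save("w3T.npy",Tw(s,d))
t=optics.get_image("top");cv2.imwrite("pics/t3.png",cv2.resize(t["pixels"][120:280,200:440],None,fx=3.3,fy=3.3,interpolation=cv2.INTER_CUBIC))
E
```

```text
down 5.48 [0.5753 0.1998 0.0248] [-3.1386  0.1288 -0.0019] [ 0.2392 -0.3948 -0.7079] [-0.0628  0.0289  0.0392] 0.0929
soft 6.68 [0.5746 0.1996 0.024 ] [-3.1389  0.1289  0.0003] [-0.6851 -0.1122  0.3486] [-0.088   0.2024 -0.0821] 0.0137
firm 6.9 [0.5746 0.1996 0.024 ] [ 3.1389 -0.1288 -0.0003] [-0.8955 -0.5666  0.696 ] [-0.0972  0.2733 -0.0228] 0.0136
```

View pics/w3.png

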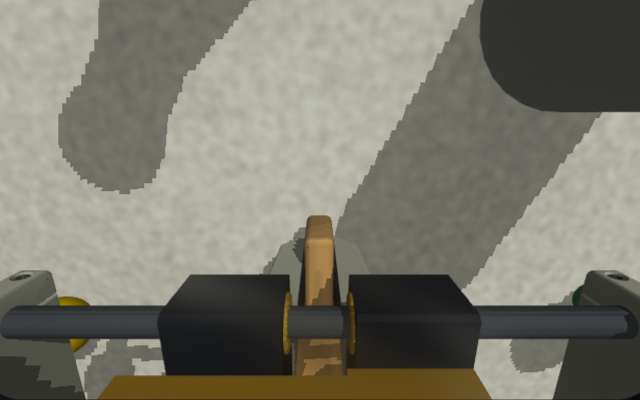

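View pics/t3.png

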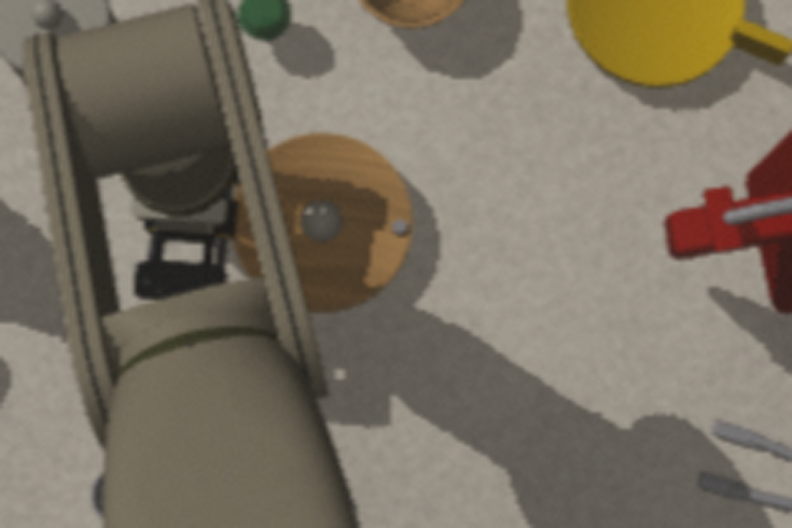

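Grasp is firm with a gap of 13.6 mm, and the stud is unmoved at top pixel (321,189). Now I'll slide to a point 40 mm short of the spout, aligned, and check there.

```bash
python3 - <<'E'
from h import *
from plant import manip,optics,sensors
def st(m): s=sensors.get_state();print(m,round(float(s["time_s"]),2),s["eef_pos"],s["eef_rot"],s["force"],s["torque"],round(float(s["finger_gap"]),4));return s
tip=np.array([.5365,-.198]);ph=9.7
sc=optics.get_image("scene");cv2.imwrite("pics/s4a.png",sc["pixels"])
manip.movel([*(tip+(.167+.12)*yd(ph)),.024],v=.05,rotation=rv(ph)); st("aligned")
manip.movel([*(tip+(.167+.04)*yd(ph)),.024],v=.05); manip.sleep(.3); s=st("pre")
for n in("scene","top"): 
    d=optics.get_image(n);cv2.imwrite(f"pics/{n}5.png",d["pixels"])
    g=s["eef_pos"][:2]; 
    for m,p in dict(stud=[*(g-.167*yd(ph)),.029],ctr=[*(g-.1*yd(ph)),.025],tip=[*tip,.046]).items(): print(n,m,proj(d,p))
a=cv2.imread("pics/scene5.png");cv2.imwrite("pics/s5z.png",cv2.resize(a[140:260,190:330],None,fx=5.6,fy=5.6,interpolation=cv2.INTER_CUBIC))
a=cv2.imread("pics/top5.png");cv2.imwrite("pics/t5z.png",cv2.resize(a[130:250,300:460],None,fx=5,fy=5,interpolation=cv2.INTER_CUBIC))
E
```

```text
aligned 10.07 [0.4882 0.0849 0.024 ] [3.1303 0.2657 0.0001] [-0.0291  0.4428 -1.5084] [ 0.0675 -0.0147  0.026 ] 0.0134
pre 12.12 [0.5016 0.0061 0.024 ] [3.1303 0.2659 0.    ] [-1.0008  0.0166 -1.1766] [-0.0297  0.0804 -0.0235] 0.0136
scene stud [251.8526 191.4756]
scene ctr [272.6545 195.831 ]
scene tip [239.1536 184.9665]
top stud [389.0816 198.7284]
top ctr [365.4987 203.064 ]
top tip [404.2233 195.1811]
```

View pics/s5z.png

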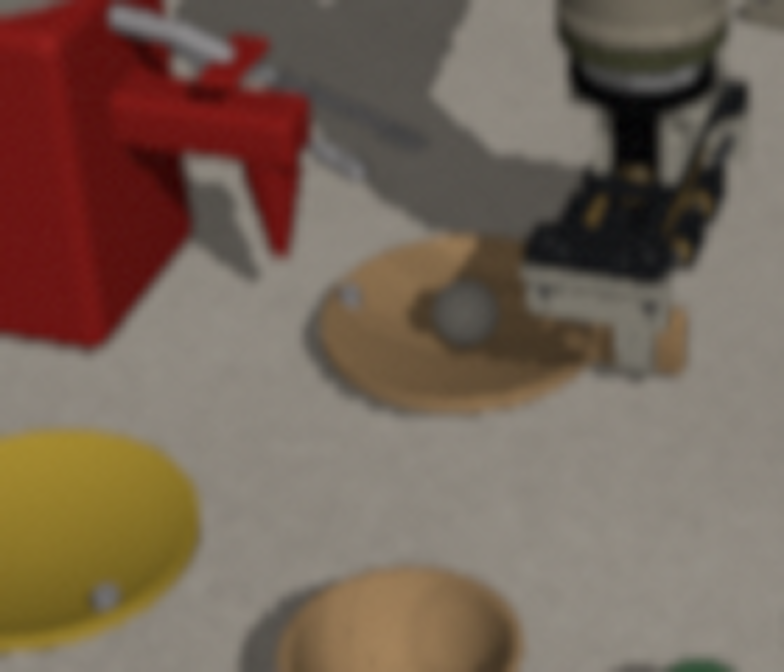

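View pics/t5z.png

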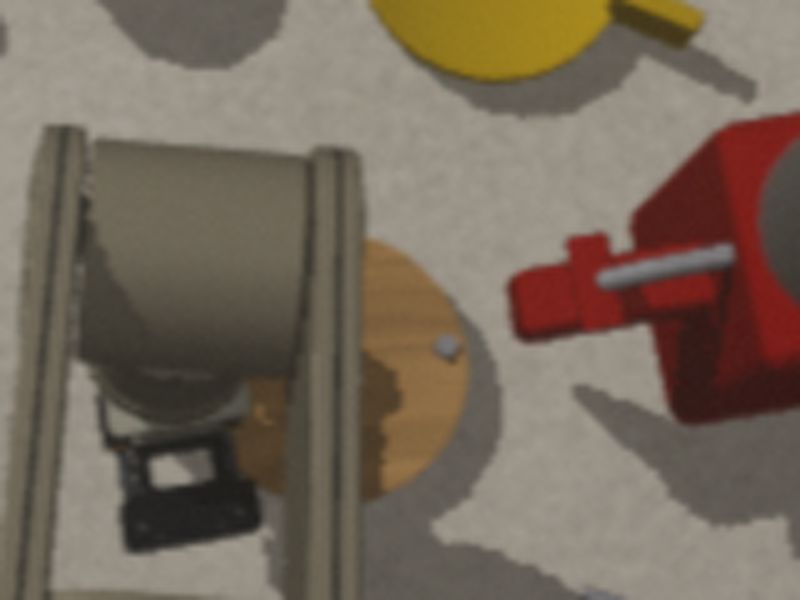

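```bash
python3 - <<'E'
from h import *
from plant import optics,sensors
s=optics.get_image("scene");t=optics.get_image("top")
g=sensors.get_state()["eef_pos"][:2];mod=g-.167*yd(9.7);print("model stud",mod)
a=plane(s,190+352/5.6,140+293/5.6,.029)[:2];b=plane(t,300+447/5,130+346/5,.029)[:2];print("scene",a,mod-a,"top",b,mod-b)
for p in [(282,250),(283,247)]:
  q=plane(s,190+p[0]/5.6,140+p[1]/5.6,.046)[:2];print("tip scene",q,"corr",q+mod-a)
# arm end lower corner bottom z=.109 & upper corners
for p,z in [((523,341),.109),((508,285),.145),((515,336),.145)]: print(plane(t,300+p[0]/5,130+p[1]/5,z))
E
```

```text
model stud [ 0.5298 -0.1585]
scene [ 0.5324 -0.1534] [-0.0027 -0.0051] top [ 0.5284 -0.1593] [0.0013 0.0008]
tip scene [ 0.5334 -0.1956] corr [ 0.5308 -0.2007]
tip scene [ 0.5307 -0.1967] corr [ 0.528  -0.2018]
[ 0.5167 -0.186   0.109 ]
[ 0.5396 -0.1722  0.145 ]
[ 0.5129 -0.1748  0.145 ]
```

```bash
python3 - <<'E'
from h import *
from plant import optics,sensors
s=optics.get_image("scene")
a=cv2.resize(s["pixels"],None,fx=8,fy=8,interpolation=cv2.INTER_CUBIC)  # u=(U+.5)/8-.5
b,g,r=[a[...,i].astype(int) for i in range(3)]
m=(r-g>45).astype(np.uint8); 
U=lambda x:(x+.5)/8-.5
for v in range(int(176*8),int(189*8),8):
    row=np.where(m[v,233*8:248*8])[0]
    if len(row): print(round(U(v),2),U(row.min()+233*8),U(row.max()+233*8),U((row.min()+row.max())/2+233*8))
# stud: grey (low saturation) blob near (253,192)
h=cv2.cvtColor(a,cv2.COLOR_BGR2HSV);k=(h[...,1]<70).astype(np.uint8);k[:]=k*0+k;z=np.zeros_like(k);z[188*8:197*8,249*8:257*8]=k[188*8:197*8,249*8:257*8]
n,l,stt,c=cv2.connectedComponentsWithStats(z);print([(U(c[i]),stt[i,4]/64) for i in range(1,n) if stt[i,4]>100])
E
```

```text
175.56 235.4375 241.9375 238.6875
176.56 235.9375 241.9375 238.9375
177.56 236.1875 241.8125 239.0
178.56 236.5625 241.6875 239.125
179.56 236.9375 241.5625 239.25
180.56 237.1875 241.4375 239.3125
181.56 237.4375 241.1875 239.3125
182.56 237.8125 240.9375 239.375
183.56 238.1875 240.8125 239.5
184.56 238.9375 240.4375 239.6875
[(array([251.1785, 190.909 ]), np.float64(28.0625))]
```

```bash
python3 - <<'E'
from h import *
from plant import optics,sensors
s=optics.get_image("scene")
a=cv2.resize(s["pixels"],None,fx=8,fy=8,interpolation=cv2.INTER_CUBIC)
h=cv2.cvtColor(a,cv2.COLOR_BGR2HSV)
sub=h[188*8:198*8,248*8:258*8,1]; print(cv2.resize(s["pixels"][188:197,247:258],None,fx=1,fy=1).astype(int).tolist() and (cv2.cvtColor(s["pixels"],cv2.COLOR_BGR2HSV)[187:198,246:260,1]))
mod=np.array([.5298,-.1585])
for st in [(252.5,191.9),(252.2,191.7)]:
  A=plane(s,*st,.029)[:2]
  for tp in [(239.6,184.0),(239.7,184.4)]:
    B=plane(s,*tp,.046)[:2];print(st,tp,A,B,"corr tip",B+mod-A)
E
```

```text
[[ 25  23  25  25  25  27  37  51  74  93 103 109 112 113]
 [ 24  25  25  26  28  38  53  80 100 109 112 111 111 110]
 [ 25  25  25  28  38  53  73  94 108 113 113 111 109 112]
 [ 27  24  27  37  50  59  62  78  99 110 111 111 110 111]
 [ 27  25  32  51  54  39  29  45  84 108 110 111 110 111]
 [ 25  30  52  75  58  24   9  23  67 104 111 112 111 111]
 [ 26  37  75  96  75  37  18  27  68 101 112 111 111 112]
 [ 31  54  92 105  98  69  48  50  78 104 111 111 111 113]
 [ 35  69 100 111 109  97  85  81  95 107 111 112 112 112]
 [ 43  79 106 113 113 111 107 105 107 111 111 112 113 110]
 [ 47  83 107 111 112 111 111 112 111 112 112 113 112 113]]
(252.5, 191.9) (239.6, 184.0) [ 0.5309 -0.1555] [ 0.5314 -0.1996] corr tip [ 0.5303 -0.2026]
(252.5, 191.9) (239.7, 184.4) [ 0.5309 -0.1555] [ 0.5331 -0.1982] corr tip [ 0.532  -0.2011]
(252.2, 191.7) (239.6, 184.0) [ 0.5304 -0.1569] [ 0.5314 -0.1996] corr tip [ 0.5308 -0.2012]
(252.2, 191.7) (239.7, 184.4) [ 0.5304 -0.1569] [ 0.5331 -0.1982] corr tip [ 0.5326 -0.1997]
```

```bash
python3 - <<'E'
from h import *
from plant import manip,optics,sensors
def st(m): s=sensors.get_state();print(m,round(float(s["time_s"]),2),s["eef_pos"],s["eef_rot"],s["force"],s["torque"],round(float(s["finger_gap"]),4));return s
tip=np.array([.535,-.2005]);ph=9.7
manip.movel([*(tip+.167*yd(ph)),.024],v=.03);manip.sleep(.3); s=st("under")
d=optics.get_image("scene");cv2.imwrite("pics/s6.png",d["pixels"])
cv2.imwrite("pics/s6z.png",cv2.resize(d["pixels"][150:230,200:300],None,fx=7,fy=7,interpolation=cv2.INTER_CUBIC))
d=optics.get_image("top");cv2.imwrite("pics/t6z.png",cv2.resize(d["pixels"][130:250,330:490],None,fx=5,fy=5,interpolation=cv2.INTER_CUBIC))
E
```

```text
under 14.28 [ 0.5069 -0.0359  0.024 ] [3.1303 0.2657 0.    ] [ 0.7989  0.0012 -1.1041] [-0.1191  0.1183  0.0105] 0.0135
```

View pics/s6z.png

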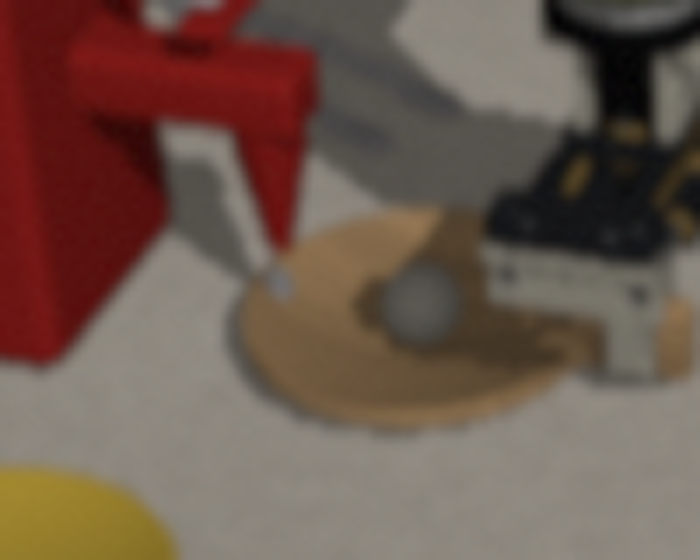

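View pics/t6z.png

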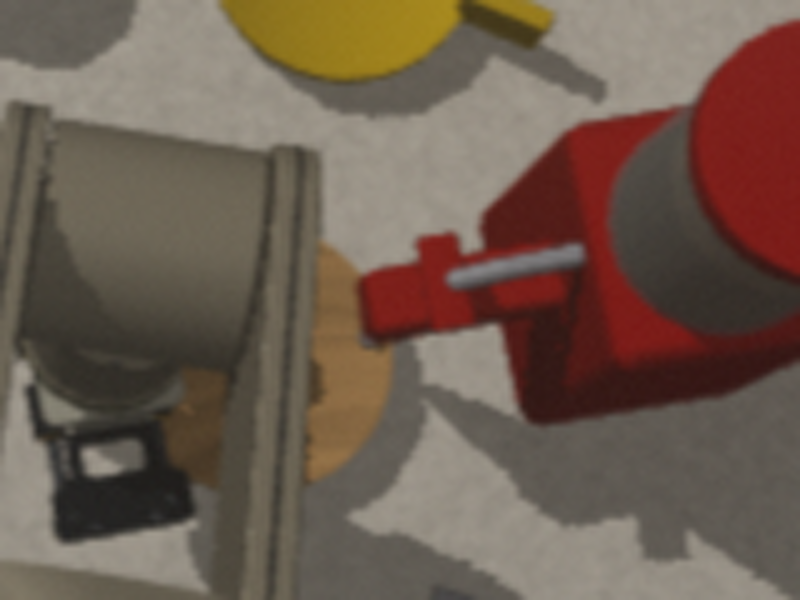

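```bash
python3 - <<'E'
from h import *
from plant import optics,sensors
s=optics.get_image("scene")
H=cv2.cvtColor(s["pixels"],cv2.COLOR_BGR2HSV)
print(H[182:196,234:248,1]);print(s["pixels"][182:196,234:248,2].astype(int)-s["pixels"][182:196,234:248,1])
for tp in [(239.6,184.0),(239.7,184.4)]:
    B=plane(s,*tp,.046); print(tp,B,"stud should be at px",proj(s,[B[0],B[1],.029]))
g=sensors.get_state()["eef_pos"][:2];m=g-.167*yd(9.7);print("model stud",m,proj(s,[*m,.029]))
for st in [(240,190),(240.1,190.2),(240.2,190.5)]: print(st,plane(s,*st,.029))
E
```

```text
[[ 28  28  38  81 162 213 202 135  64  36  37  46  56  67]
 [ 26  27  33  61 135 198 196 130  70  54  61  76  89  97]
 [ 25  25  28  46  99 168 185 137  93  84  94 102 108 111]
 [ 26  26  27  35  64 119 153 137 111 106 108 111 110 113]
 [ 26  25  26  30  46  86 118 122 113 111 110 112 110 112]
 [ 25  28  28  29  43  68  92 104 111 111 113 111 113 111]
 [ 28  29  34  40  40  43  59  84 105 113 111 112 112 111]
 [ 28  38  54  53  27  19  27  61  95 110 110 111 110 110]
 [ 29  53  82  73  32   9  13  43  92 111 112 111 112 110]
 [ 34  70  97  92  58  27  20  43  89 110 112 112 112 111]
 [ 46  87 107 106  85  63  54  70  97 112 112 112 114 113]
 [ 59  97 112 109 108  98  91  98 107 113 113 111 112 112]
 [ 70  99 111 113 110 111 108 110 111 113 112 111 112 113]
 [ 75 102 111 113 113 111 113 112 111 113 113 111 113 111]]
[[ 5  6 11 28 60 84 81 52 23  9  9 12 14 16]
 [ 5  6  9 21 49 77 77 49 23 14 15 20 22 24]
 [ 4  5  7 15 36 64 69 47 27 21 23 26 27 27]
 [ 5  5  6 10 23 42 52 41 30 26 27 27 29 27]
 [ 4  4  5  8 14 26 34 33 29 27 27 27 28 29]
 [ 4  6  6  6 10 17 23 27 27 27 27 27 28 27]
 [ 4  5  6  8  8 10 14 20 25 28 27 26 27 28]
 [ 4  6  9 11  7  5  7 15 23 27 26 26 27 27]
 [ 6  9 15 14  7  3  4 11 22 26 27 27 27 26]
 [ 6 13 19 19 13  8  6 11 21 26 26 26 27 26]
 [ 8 17 22 22 19 15 13 16 22 26 27 26 26 27]
 [11 19 23 23 23 21 20 23 24 26 26 26 25 26]
 [13 20 24 24 23 23 23 24 24 25 25 24 25 25]
 [14 21 24 23 24 23 23 24 24 24 24 24 24 24]]
(239.6, 184.0) [ 0.5314 -0.1996  0.046 ] stud should be at px [240.0803 188.5651]
(239.7, 184.4) [ 0.5331 -0.1982  0.046 ] stud should be at px [240.1802 188.9684]
model stud [ 0.535  -0.2005] [239.2086 189.1027]
(240, 190) [ 0.5382 -0.1957  0.029 ]
(240.1, 190.2) [ 0.539  -0.1948  0.029 ]
(240.2, 190.5) [ 0.5402 -0.1936  0.029 ]
```

```bash
python3 - <<'E'
from h import *
from plant import manip,optics,sensors
def st(m): s=sensors.get_state();print(m,round(float(s["time_s"]),2),s["eef_pos"],s["eef_rot"],s["force"],s["torque"],round(float(s["finger_gap"]),4));return s
tip=np.array([.533,-.2003]);ph=9.7
manip.movel([*(tip+.167*yd(ph)),.024],v=.01); manip.sleep(1.6); st("paused")
d=optics.get_image("scene");cv2.imwrite("pics/s7.png",d["pixels"])
manip.movel([*(tip+(.167+.14)*yd(ph)),.024],v=.05);manip.sleep(.3); st("back")
manip.gripper_close(force=60)
manip.movel([*(tip+(.167+.14)*yd(ph)),.034],v=.015);manip.sleep(.5); st("lift1")
d=optics.get_image("scene");cv2.imwrite("pics/s8.png",d["pixels"])
cv2.imwrite("pics/s8z.png",cv2.resize(d["pixels"][120:260,200:380],None,fx=4.4,fy=4.4,interpolation=cv2.INTER_CUBIC))
E
```

```text
paused 16.38 [ 0.5048 -0.0357  0.024 ] [ 3.1303  0.2656 -0.0001] [0.346  0.8552 0.1784] [0.1762 0.0204 0.0453] 0.014
back 19.68 [0.4813 0.1023 0.024 ] [ 3.1303  0.2656 -0.0001] [ 1.1844 -0.7351 -0.7703] [-0.1619  0.0165  0.0173] 0.0137
lift1 21.22 [0.4813 0.1023 0.034 ] [-3.1303 -0.2655  0.0001] [-0.1988  0.6321 -2.1629] [ 0.1859  0.1579 -0.0013] 0.0139
```

View pics/s8z.png

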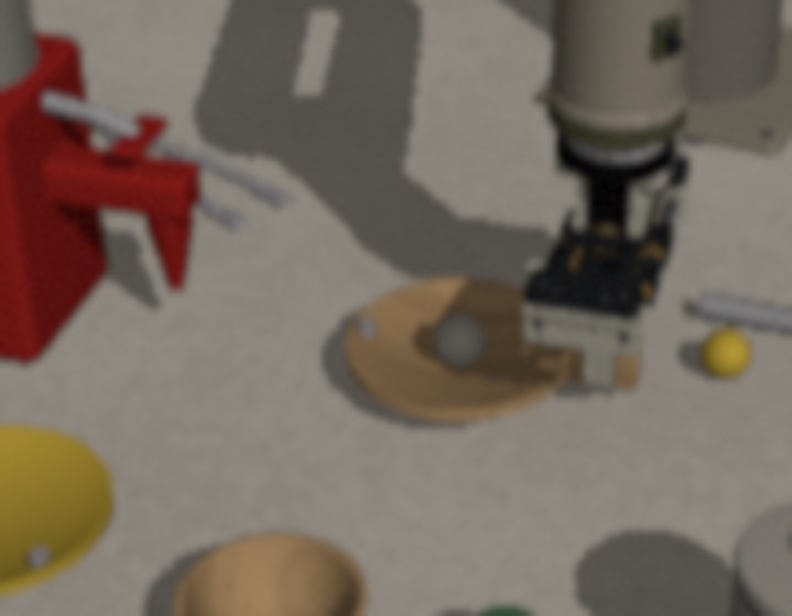

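```bash
python3 - <<'E'
from h import *
from plant import manip,optics,sensors
def st(m): s=sensors.get_state();print(m,round(float(s["time_s"]),2),s["eef_pos"],s["eef_rot"],s["force"],s["torque"],round(float(s["finger_gap"]),4));return s
ph=9.7
s=sensors.get_state();d=optics.get_image("scene");p=s["eef_pos"][:2]-.167*yd(ph)
print("stud pred level",proj(d,[*p,.039]),"droop 8mm",proj(d,[*p,.031]),"seen 283.2,193.7")
g=s["eef_pos"][:2]
manip.movel([.4813,.1023,.145],v=.05);manip.sleep(.4);s=st("lifted")
d=optics.get_image("scene");cv2.imwrite("pics/s9.png",d["pixels"]);print("pred stud",proj(d,[*p,.150]),proj(d,[*p,.142]))
cv2.imwrite("pics/s9z.png",cv2.resize(d["pixels"][70:250,220:400],None,fx=3.3,fy=3.3,interpolation=cv2.INTER_CUBIC))
E
```

```text
stud pred level [282.6972 192.8913] droop 8mm [282.7807 195.0562] seen 283.2,193.7
lifted 24.08 [0.4813 0.1023 0.145 ] [ 3.1303  0.2657 -0.0001] [-1.08    0.229  -3.1143] [ 0.198   0.0019 -0.0195] 0.014
pred stud [281.4778 161.2425] [281.5697 163.6291]
```

View pics/s9z.png

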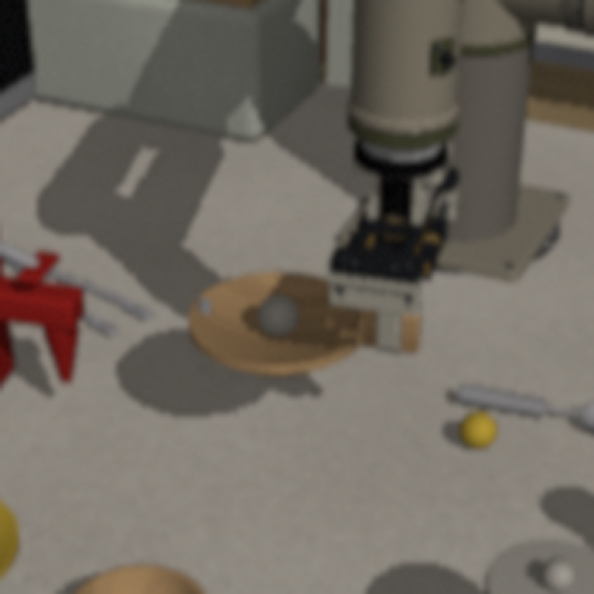

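```bash
python3 - <<'E'
from h import *
from plant import manip,optics,sensors
def st(m): s=sensors.get_state();print(m,round(float(s["time_s"]),2),s["eef_pos"],s["eef_rot"],s["force"],s["torque"],round(float(s["finger_gap"]),4));return s
ph=9.7
g=np.array([.4813,.1023]);c=g-.1*yd(ph)
for a,v in ((45,.03),(90,.03)):
    manip.movel([*(c+.1*yd(ph+a)),.145],v=v if a==45 else .03,rotation=rv(ph+a)); s=st(a)
manip.sleep(1.0); s=st("end"); print(s["joint_pos"],s["joint_velocities"])
d=optics.get_image("scene");cv2.imwrite("pics/s10.png",d["pixels"]);print("pred stud",proj(d,[*(s["eef_pos"][:2]-.167*yd(ph+90)),.150]))
cv2.imwrite("pics/s10z.png",cv2.resize(d["pixels"][70:250,220:400],None,fx=3.3,fy=3.3,interpolation=cv2.INTER_CUBIC))
d=optics.get_image("top");cv2.imwrite("pics/t10.png",d["pixels"])
E
```

```text
45 26.83 [0.4166 0.0615 0.145 ] [2.7905 1.4432 0.0001] [-0.8214 -0.508  -2.5892] [ 0.1318  0.2312 -0.0107] 0.0139
90 29.53 [ 0.3996 -0.013   0.145 ] [2.0256 2.4013 0.    ] [-0.2258 -0.1225 -2.6269] [-0.0041  0.2026  0.0265] 0.0133
end 30.53 [ 0.3995 -0.0131  0.145 ] [-2.0256 -2.4013  0.0001] [-0.1759 -0.4375 -1.6411] [-0.0485  0.2314  0.004 ] 0.0139
[-0.1612 -0.3898  2.1189 -0.      1.4126 -1.9014] [ 0.0002 -0.0002 -0.0005 -0.0016 -0.0016  0.0012]
pred stud [297.3548 176.7365]
```

View pics/s10z.png

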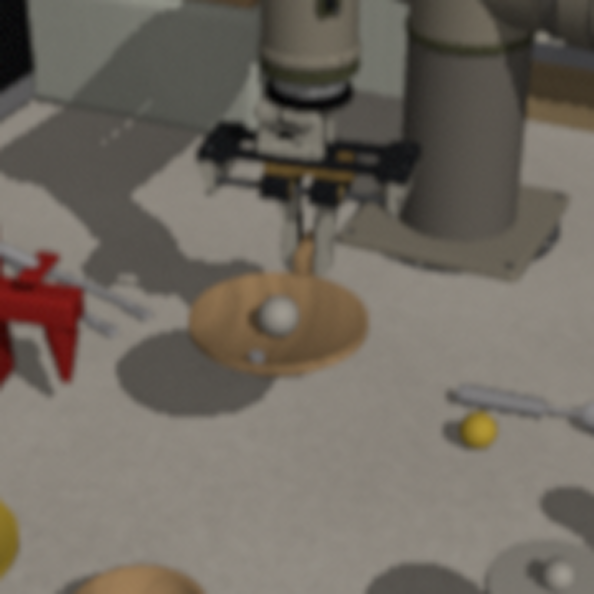

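View pics/t10.png

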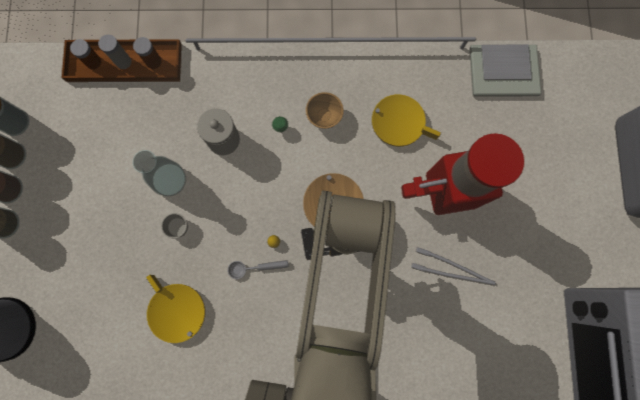

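```bash
python3 - <<'E'
from plant import manip
manip.close_job()
E
```

```text
the job is handed in; nothing more can be done
```

I carried out the whole job in the order asked and handed it in after about 31 s of robot time, with nothing visibly going wrong.

- **Slide and pause:** I gripped the dish by its block, slid it along the counter with the grip pointing straight out from the dispenser's front, and paused about 1.6 s with the stud under the spout tip.
- **Lift and turn:** I drew it back 14 cm, lifted it 12.1 cm, and turned it 90° anticlockwise about its own centre. It ended still gripped, with the grip towards the robot.

**Last checks:**
- **Ball and dish:** the ball is in the middle of the dish. The stud appears within about 1 px of where a level dish would put it, and the joints are at rest with the grip firm.
- **Other things:** in the last top picture, the dispenser and the things on the counter are where they started. The forces I read at each stop stayed around 3 N.

**Where measurements disagreed:**
- **Spout tip:** the views put its sideways position between x = 0.531 and 0.539 m. I aimed at 0.533, so expect an error of a few millimetres under the spout. I saved a picture of the final pause position but did not measure it.
- **Dispenser heading:** estimates ran from 8° to 12° and I used 9.7°, so the grip may have been about 2° off straight.

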